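# Sort the bench lot into the comparator chute, scrap tray and spacer bin

## Robot

A 6-joint arm with a two-finger parallel gripper is mounted at the origin on a cart in front of the work surface, level with it; the furniture and walls round the work are solid. World frame = base frame: x ahead of the robot, y to its left, z up, the work surface at z = 0. Lengths are in m, angles in rad, forces in N, time in s.
With the tool pointing down it reaches from about 0.35 to 0.85 m from the base axis. Payload 8.1 kg.
Tool frame: the origin (TCP) lies on the centre line of the jaws, within the pads' length; the fingertips stand 25 mm ahead of it and the grasp point (between the pads) lies 6 mm ahead of it; z points along the fingers, y is the direction in which the jaws open and shut (so a half turn about z gives the same grasp; the last joint's range is limited). The gripper opens to 93 mm and grips with 3 to 60 N. Pads are 15 mm wide; open, the fingers measure 128 mm over their backs; the gripper's body (75 mm by 188 mm) begins 65 mm behind the grasp point.
Start: joints at [-1.422, 0.13, 1.488, -0, 1.523, -0.085], TCP at [0.139, -0.584, 0.244] pointing down, gripper open.
Joint ranges: [-2.96, 2.96], [-0.89, 2.26], [0.02, 2.5], [-1.34, 4.48], [0, 2.73], [-2.66, 2.66]. Speed limits (rad/s): [2.39, 2.39, 2.79, 3.14, 3.14, 3.14].

## Interface

Orientations are given as a unit quaternion [w, x, y, z].
In Python, from rig import manip gives the robot as it stands. The module is installed in compiled form; this text tells all that it offers.
- The arm moves only by the tool arm_command, never from a script. Its argument "plan" is a list that holds one entry, the list of rows, each a list of 7 numbers: the shift along the tool's x, y, z normalised to -1 to 1, where 1 is 500 mm, then the turn, a rotation vector about the tool's x, y, z normalised to -1 to 1, where 1 is pi rad, then the opening, from -1 (shut) to 1 (fully open). In form: [[[tx, ty, tz, ax, ay, az, jaw], ...]]. A call has 1 to 20 rows; each row is the pose to reach, as a shift and turn from the pose commanded when the call began, along the tool's axes at that moment, turning the shorter way round; what a row does not reach only later rows make up. A row lasts 1/10 s, in which the tool goes at most 50 mm and 8.59 degrees, less where a joint would pass 70% of its speed; a pose out of reach is approached as far as the arm can. A call with a number of a shift or a turn outside -1 to 1 is refused whole. A call with a gripper value outside its range is refused whole. The fingers move at their own pace and stop on an object; "squeeze" is the grip in N (left out, the last holds). Time passes only in rows, so rows that repeat a pose let the fingers close. It gives the time, the measured TCP pose, the force and the opening at its end, in the units of the state.
- manip.state(): the state, without advancing time (a new reading comes with each control period).
- manip.capture(name): name is "scene" or "top"; returns a dict with "frame" (480x640x3 uint8, blue, green, red), "range_z" (480x640 float32, m along the optical axis (not along the pixel's ray), 0 where there is no reading), "intrinsics" (3x3 intrinsics, pixels), "rvec" (rotation vector, rad) and "tvec" (3), from world to camera coordinates, as OpenCV has them. Camera axes: x right, y down, z forward; pixel columns grow to the right and rows downward; lengths in m; the calibration is good to about 2 mm. A picture is of the moment at which its call begins.
- manip.finish_job(): hands the job in, once; it reports no verdict.
The state is a dict: "t": time; "qpos": joint angles; "joint_velocities": joint speeds; "joint_efforts": joint torques, N m; "eef_pos": TCP position; "tcp_rot": TCP orientation; "contact_force": force on the tool from outside, world axes, zero at the start; "torque": the same for the moment, N m; "grip_width": finger opening in m.
Only numpy, scipy, OpenCV 4.12 (cv2) and the standard library are available. Lean on these libraries where they do the work, as an engineer would, in place of code of your own. Each camera call takes 0.05 s, during which the arm holds its last target.

## Task

Sort the five parts lying along the front of the bench. The three unmarked oval-flange bushes go flange down and lengthways into the wide upper end of the gravity chute: the black setting master first, so that it slides down to the stop under the dial gauge, then the two plain steel bushes queued up behind it. Set the bush with the red-painted hub down on its flange in the red scrap tray next to the blue bin, and put the loose brass spacer into that bin with the other spacers.

Things in the scene. Friction and masses are not known exactly. Their poses are not given: they have to be found in the camera images.
- master: Black setting master, an oval-flange bush: oblong flange 64 mm (own x) x 36 (y, round ends) x 8 thick, on it a round hub, 30 mm diameter, top 34 mm above the underside, 18 mm bore; 0.12-0.24 kg; the same when turned half round. Stands on its flange; grasp the hub from above, from any side. Origin: centre of the underside, z up. At the stop its origin is at chute x=99, z=38 mm.
- bush_1: Plain bright steel oval-flange bush, no red paint: oblong flange 64 mm (own x) x 36 (y, round ends) x 8 thick, on it a round hub, 30 mm diameter, top 34 mm above the underside, 18 mm bore; 0.12-0.24 kg; the same when turned half round. Stands on its flange; grasp the hub from above, from any side. Origin: centre of the underside, z up. In the chute at x=41 or -17 mm, z=65 or 92.
- bush_2: Second plain steel bush like bush_1 (either may go first): oblong flange 64 mm (own x) x 36 (y, round ends) x 8 thick, on it a round hub, 30 mm diameter, top 34 mm above the underside, 18 mm bore; 0.12-0.24 kg; the same when turned half round. Stands on its flange; grasp the hub from above, from any side. Origin: centre of the underside, z up. In the chute at x=-17 or 41 mm.
- scrap_bush: Rejected steel bush, the top of its hub painted red: oblong flange 64 mm (own x) x 36 (y, round ends) x 8 thick, on it a round hub, 30 mm diameter, top 34 mm above the underside, 18 mm bore; 0.12-0.24 kg; the same when turned half round. Stands on its flange; grasp the hub from above, from any side. Origin: centre of the underside, z up.
- spacer: The loose brass-coloured round spacer lying flat, 30 mm in diameter, 10 mm high, with a central hole, about 0.04 kg. Origin: centre of its underside, z up. (Two more like it already lie fixed in the blue bin.)
- chute: Fixed channel, white floor, steel walls, sloping 25° down its own +x to a stop below a dial gauge (top 155 mm up). Origin: bench level, mid grey base; x level. Floor height 24+0.466*(128-x) mm; stop at x=128, upper end -130. Inside 42 mm wide, walls 14 high; uphill of x=-40 flared, 80 at the end. Let bushes go at x=-85, y=0, lengthways: they slide down in about 1 s; crossways they jam.
- red_tray: Fixed shallow red open tray for scrap, the one near the blue bin, 88 mm (own x) by 130 mm (own y) outside, walls 2 mm thick and 28 mm high, floor 3 mm above the bench, empty. Origin: centre of its underside, z up. (Another red tray far back under the shelf is not meant.)
- blue_bin: Fixed blue open square bin for spacers, 90 x 90 mm outside, 30 mm high, walls and floor 3 mm thick. Two brass spacers lie fixed on its floor in the half towards its own +x, centred at x = 23, y = +20 and -21 mm; the half towards -x is free. Origin: centre of its underside, z up.
Things that resemble listed ones, but are neither listed nor needed, are in the scene too. Leave any turquoise look-alike of the master alone.

How it is judged:
At the end, for the whole second after the job is handed in: On their flanges in the channel, chute frame: master at x=99 mm (±10), the steel bushes behind at 41 (±12) and -17 (±14), y ±10, z ±9, leaning 18-32°. Red bush upright on the red tray's floor (±30, ±50 mm of its middle), spacer inside the blue bin. All at rest (<20 mm/s) (x of master in the frame of chute between 0.089 and 0.109 m and y of master in the frame of chute between -0.01 and 0.01 m and z of master in the frame of chute between 0.0285 and 0.0465 m and angle between master's own z axis and vertical between 0.32 and 0.55 rad and angle between the x axis of master and the x axis of chute, either way round below 0.6 rad and ((x of bush_1 in the frame of chute between 0.029 and 0.053 m and y of bush_1 in the frame of chute between -0.01 and 0.01 m and z of bush_1 in the frame of chute between 0.0556 and 0.0736 m and angle between bush_1's own z axis and vertical between 0.32 and 0.55 rad and angle between the x axis of each of bush_1, bush_2 and the x axis of chute, either way round below 0.6 rad and x of bush_2 in the frame of chute between -0.031 and -0.003 m and y of bush_2 in the frame of chute between -0.01 and 0.01 m and z of bush_2 in the frame of chute between 0.0826 and 0.1006 m and angle between bush_2's own z axis and vertical between 0.32 and 0.55 rad) or (x of bush_2 in the frame of chute between 0.029 and 0.053 m and y of bush_2 in the frame of chute between -0.01 and 0.01 m and z of bush_2 in the frame of chute between 0.0556 and 0.0736 m and angle between bush_2's own z axis and vertical between 0.32 and 0.55 rad and angle between the x axis of each of bush_2, bush_1 and the x axis of chute, either way round below 0.6 rad and x of bush_1 in the frame of chute between -0.031 and -0.003 m and y of bush_1 in the frame of chute between -0.01 and 0.01 m and z of bush_1 in the frame of chute between 0.0826 and 0.1006 m and angle between bush_1's own z axis and vertical between 0.32 and 0.55 rad)) and x of scrap_bush in the frame of red_tray between -0.03 and 0.03 m and y of scrap_bush in the frame of red_tray between -0.05 and 0.05 m and z of scrap_bush in the frame of red_tray between -0.003 and 0.01 m and angle between scrap_bush's own z axis and vertical below 0.12 rad and x of spacer in the frame of blue_bin between -0.042 and 0.042 m and y of spacer in the frame of blue_bin between -0.042 and 0.042 m and z of spacer in the frame of blue_bin between -0.003 and 0.028 m and linear speed of each of master, bush_1, bush_2, scrap_bush, spacer below 0.02 m/s); the robot touches nothing.
It also fails if it takes over 115 s, if anything falls off the work surface, if the arm or the gripper's body presses on something with over 40 N, if the wrist force passes 120 N, or if a joint passes its speed limit or range.

## Working session

There is one attempt and no reset: what is moved stays moved. The work goes in short steps, Python scripts to look and compute and a tool call to move; the robot and the scene stay as the last step left them, time stands still between calls to the robot, and variables do not carry over. Pictures are saved under pics/ and viewed, and the job is handed in when it is done.

Besides the shell and the picture viewer there is one more tool, called after "Request:" as name([rows], argument=value, ...), one row to a line, values as JSON. arm_command: Moves the arm, as the interface text tells. Its arguments: {"type":"object","properties":{"plan":{"type":"array","items":{"type":"array","items":{"type":"array","items":{"type":"number","minimum":-1,"maximum":1}}}},"squeeze":{"type":"number"}},"required":["plan"]}

```bash
mkdir -p pics
cat > h.py <<'E'
import numpy as np,cv2
from rig import manip
def cap(n,save=None):
    c=manip.capture(n)
    R,_=cv2.Rodrigues(np.array(c['rvec'],float)); c['R']=R; c['t']=np.array(c['tvec'],float).ravel(); c['K']=np.array(c['intrinsics'],float)
    if save: cv2.imwrite('pics/'+save,c['frame'])
    return c
def ray(c,u,v,z):
    d=c['R'].T@np.linalg.inv(c['K'])@np.array([u,v,1.]); o=-c['R'].T@c['t']
    return o+d*(z-o[2])/d[2]
def cloud(c):
    v,u=np.mgrid[0:480,0:640]; Z=c['range_z'].astype(float)
    p=np.stack([u*Z,v*Z,Z],-1)@np.linalg.inv(c['K']).T
    return (p-c['t'])@c['R']
def proj(c,P):
    p=c['R']@np.array(P,float)+c['t']; q=c['K']@p; return q[:2]/q[2]
E
python3 - <<'E'
from h import *
print(manip.state())
for n in('scene','top'):
    c=cap(n,n+'0.png'); print(n,c['K'],-c['R'].T@c['t'],c['R'][2])
E
```

```text
{'t': 0.0, 'qpos': array([-1.42237053e+00,  1.31136752e-01,  1.48925823e+00, -8.21977438e-06,
        1.52299552e+00, -8.54344598e-02]), 'joint_velocities': array([ 0.00143211, -0.00068643, -0.00122187,  0.00066873, -0.00016462,
        0.00019772]), 'joint_efforts': array([ 1.40917015e-03, -5.59834850e+01, -4.91755807e+01,  7.68764759e-02,
        3.49477027e-02, -1.60077325e-04]), 'eef_pos': array([ 0.13896314, -0.58315742,  0.24261355]), 'tcp_rot': array([-8.98346984e-04,  9.93171034e-01,  1.16664002e-01, -3.24104477e-05]), 'contact_force': array([-0.06551854, -0.75386308, -0.13533663]), 'torque': array([-0.01624925, -0.02106354, -0.02865132]), 'grip_width': 0.09305873745818385}
scene [[595.20720234   0.         316.91929342]
 [  0.         595.20720234 242.06052811]
 [  0.           0.           1.        ]] [-0.51859864  0.56750863  0.65998276] [ 0.78432178 -0.43940485 -0.43790721]
top [[617.16954607   0.         321.54715456]
 [  0.         617.16954607 227.39594425]
 [  0.           0.           1.        ]] [ 0.36746456 -0.02128181  1.65906624] [ 0.11570451 -0.0167206  -0.99314293]
```

View pics/scene0.png

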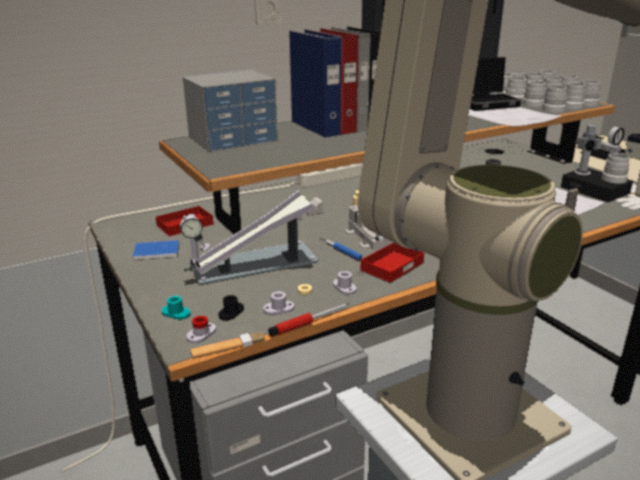

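View pics/top0.png

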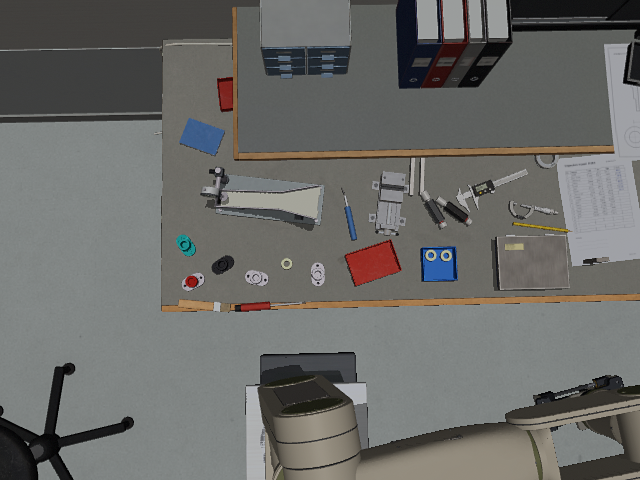

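Run:
```python
from h import *
c=cap('top'); f=c['frame']
cv2.imwrite('pics/t1.png',cv2.resize(f[150:320,160:360],None,fx=4,fy=3.5,interpolation=cv2.INTER_CUBIC)[:, :800])
cv2.imwrite('pics/t2.png',cv2.resize(f[160:310,310:470],None,fx=4,fy=4,interpolation=cv2.INTER_CUBIC))
P=cloud(c)
for (u,v) in [(280,130),(320,143),(240,100),(300,10),(300,85),(450,30),(217,175),(535,262),(390,200),(270,200),(320,200),(232,200)]:
    print(u,v,P[v,u].round(3))
s=cap('scene')
cv2.imwrite('pics/s1.png',cv2.resize(s['frame'][180:370,140:440],None,fx=2.6,fy=2.6,interpolation=cv2.INTER_CUBIC))
```

```text
280 130 [0.779 0.049 0.196]
320 143 [ 0.744 -0.047  0.196]
240 100 [0.857 0.146 0.192]
300 10 [ 1.    -0.007  0.366]
300 85 [ 0.89  -0.002  0.196]
450 30 [ 0.91  -0.316  0.45 ]
217 175 [0.687 0.215 0.114]
535 262 [ 0.451 -0.606  0.047]
390 200 [ 0.622 -0.23   0.059]
270 200 [0.625 0.083 0.087]
320 200 [ 0.634 -0.047  0.009]
232 200 [0.636 0.188 0.032]
```

View pics/t1.png

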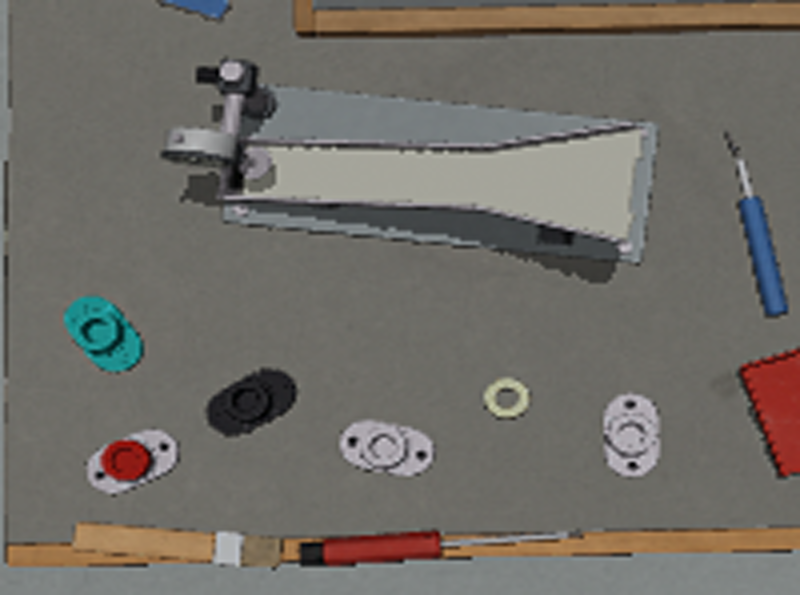

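View pics/t2.png

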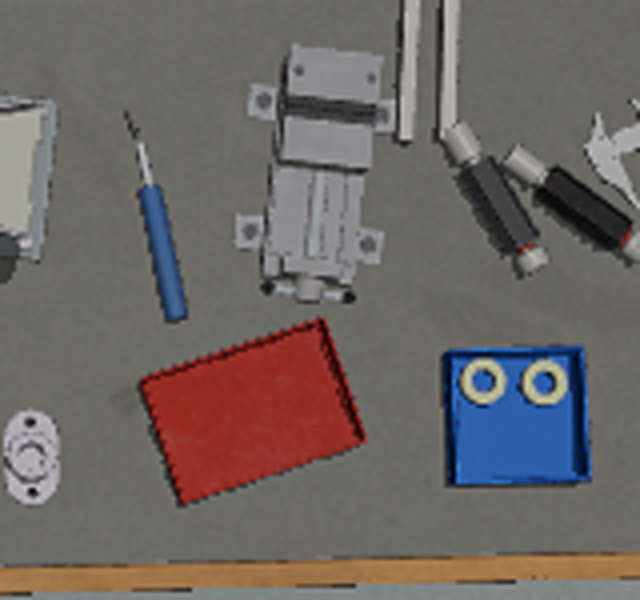

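View pics/s1.png

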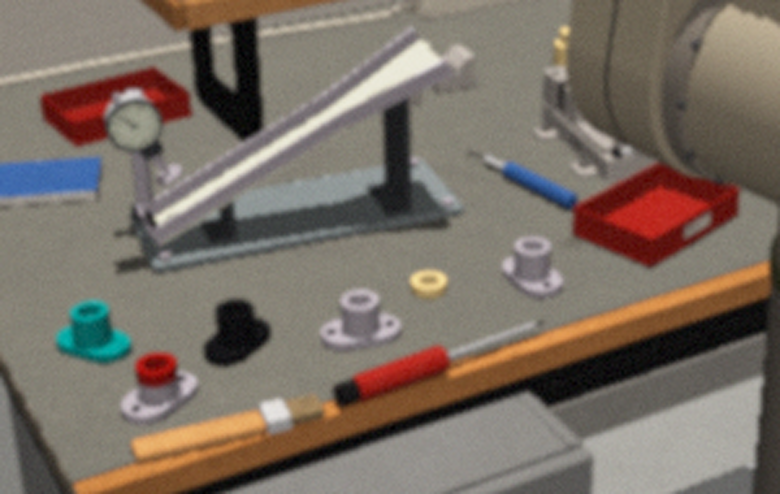

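Run:
```python
from h import *
c=cap('top'); f=c['frame'].astype(int); P=cloud(c)
b,g,r=f[...,0],f[...,1],f[...,2]; hsv=cv2.cvtColor(c['frame'],cv2.COLOR_BGR2HSV).astype(int); V=hsv[...,2];S=hsv[...,1]
print('bench V',np.median(V[235:245,255:275]),'z noise',P[235:245,255:275,2].mean(),P[235:245,255:275,2].std())
box={'red':(180,270,208,292),'black':(208,252,237,275),'b1':(242,264,272,292),'b2':(305,256,330,290),'sp':(278,256,296,272)}
for n,(u0,v0,u1,v1) in box.items():
    sl=np.s_[v0:v1,u0:u1]
    if n=='black': m=V[sl]<70
    elif n=='red': m=(V[sl]>140)|((r-g)[sl]>60)
    else: m=V[sl]>145
    m=m.astype(np.uint8)
    m=cv2.morphologyEx(m,cv2.MORPH_CLOSE,np.ones((3,3)))
    cs,_=cv2.findContours(m,cv2.RETR_EXTERNAL,cv2.CHAIN_APPROX_NONE); k=max(cs,key=cv2.contourArea)
    m=np.zeros_like(m); cv2.drawContours(m,[k],-1,1,-1)
    vv,uu=np.nonzero(m); zz=.010 if n=='sp' else .008
    W=np.array([ray(c,u+u0,v+v0,zz)[:2] for u,v in zip(uu,vv)])
    rc=cv2.minAreaRect((W*1000).astype(np.float32)); C=np.cov(W.T); w,e=np.linalg.eigh(C)
    h=P[sl][m>0]; t=h[h[:,2]>.025]
    print(n,'mean',W.mean(0).round(4),'rect',np.round(rc[0],1),np.round(rc[1],1),'yaw',np.degrees(np.arctan2(e[1,1],e[0,1])).round(1),'sd',(np.sqrt(w)*1e3).round(1),
      'hub top',len(t),np.median(t,0).round(4) if len(t) else np.median(h,0).round(4), ((t.max(0)+t.min(0))/2).round(4) if len(t) else '')
```

```text
bench V 109.0 z noise -0.00010604602794104318 0.004428774283862248
red mean [0.4234 0.2976] rect [424.  297.5] [36.4 61.2] yaw 116.9 sd [ 9.6 16.3] hub top 89 [0.4235 0.2972 0.034 ] [0.4223 0.2969 0.0341]
black mean [0.4656 0.2178] rect [465.3 218. ] [38.2 63.4] yaw 124.0 sd [10.3 16.7] hub top 72 [0.4663 0.2175 0.0341] [0.466  0.2174 0.0356]
b1 mean [0.4294 0.1283] rect [429.4 128.6] [60.7 35.9] yaw 75.5 sd [ 9.7 16.1] hub top 73 [0.4294 0.1286 0.0329] [0.4054 0.0607 0.8423]
b2 mean [ 0.4353 -0.0353] rect [434.9 -35.2] [34.7 58.6] yaw -178.6 sd [ 9.7 16.2] hub top 76 [ 0.4342 -0.0337  0.0341] [ 0.4098 -0.0353  0.8424]
sp mean [0.4655 0.0477] rect [466.1  48.2] [26.7 26.7] yaw 60.8 sd [7.3 7.3] hub top 1 [ 0.3675 -0.0213  1.6591] [ 0.3675 -0.0213  1.6591]
```

Run:
```python
from h import *
c=cap('top'); P=cloud(c); hsv=cv2.cvtColor(c['frame'],cv2.COLOR_BGR2HSV).astype(int)
H,S,V=hsv[...,0],hsv[...,1],hsv[...,2]
print(c['frame'][200,300],hsv[200,300],hsv[200,250])
m=np.zeros((480,640),np.uint8); sl=np.s_[175:230,215:330]
m[sl]=((V>185)&(S>15)&(S<60))[sl]
cs,_=cv2.findContours(m,cv2.RETR_EXTERNAL,cv2.CHAIN_APPROX_NONE); k=max(cs,key=cv2.contourArea)
m[:]=0; cv2.drawContours(m,[k],-1,1,-1); m=cv2.erode(m,np.ones((3,3)))
Q=P[m>0]; Q=Q[(Q[:,2]>0)&(Q[:,2]<.2)]
A=np.c_[Q[:,:2],np.ones(len(Q))]; co=np.linalg.lstsq(A,Q[:,2],rcond=None)[0]
d=-co[:2]; sl_=np.linalg.norm(d); yawp=np.degrees(np.arctan2(d[1],d[0]))
print('plane slope',sl_,'yaw',yawp,'n',len(Q))
# edges: cast mask pixels on floor plane
o=-c['R'].T@c['t']; Ki=np.linalg.inv(c['K'])
def onplane(u,v,co):
    D=c['R'].T@Ki@np.array([u,v,1.]); s=(co[0]*o[0]+co[1]*o[1]+co[2]-o[2])/(D[2]-co[0]*D[0]-co[1]*D[1]); return o+D*s
m2=np.zeros_like(m); cv2.drawContours(m2,[k],-1,1,-1)
L=[];
for u in range(222,330,1):
    v=np.nonzero(m2[:,u])[0]
    if len(v)<5: continue
    a,b=onplane(u,v.min()-.5,co),onplane(u,v.max()+.5,co)
    L.append([*a,*b])
    if u%6==0: print(u,v.min(),v.max(),a.round(3),b.round(3),(np.linalg.norm(a[:2]-b[:2])*1e3).round(1))
L=np.array(L); np.save('L.npy',L)
mid=(L[:,:3]+L[:,3:])/2
w=np.linalg.norm(L[:,:2]-L[:,3:5],axis=1)
print('u cols',len(L)); 
vx,vy,x0,y0=cv2.fitLine((mid[10:,:2]).astype(np.float32),cv2.DIST_HUBER,0,.001,.001).ravel()
print('midline yaw',np.degrees(np.arctan2(vy,vx)),x0,y0)
# tray / bin rims
for n,mm,(u0,v0,u1,v1),hz in [('tray',((H<10)|(H>170))&(S>120),(335,230,410,295),.028),('bin',(H>95)&(H<130)&(S>120),(412,240,466,290),.030)]:
    k=np.zeros_like(m); k[v0:v1,u0:u1]=mm[v0:v1,u0:u1]; k=cv2.morphologyEx(k,cv2.MORPH_CLOSE,np.ones((9,9)))
    cs,_=cv2.findContours(k,cv2.RETR_EXTERNAL,cv2.CHAIN_APPROX_NONE); kk=max(cs,key=cv2.contourArea)
    pts=np.array([ray(c,*p[0],hz)[:2]*1000 for p in kk],np.float32); rc=cv2.minAreaRect(pts); print(n,rc, cv2.boxPoints(rc).round(0).tolist())
    q=P[k>0][:,2]; print(np.percentile(q,[5,50,90,97]))
```

```text
[154 164 165] [ 27  17 165] [ 30  14 164]Traceback (most recent call last):
  File "<stdin>", line 7, in <module>
ValueError: max() iterable argument is empty
```

```bash
cat > ch.py <<'E'
from h import *
c=cap('top'); P=cloud(c); hsv=cv2.cvtColor(c['frame'],cv2.COLOR_BGR2HSV).astype(int)
H,S,V=hsv[...,0],hsv[...,1],hsv[...,2]
m=np.zeros((480,640),np.uint8); sl=np.s_[175:230,215:330]
m[sl]=((V>140)&(S>7)&(S<60)&(H>20)&(H<45))[sl]
cs,_=cv2.findContours(m,cv2.RETR_EXTERNAL,cv2.CHAIN_APPROX_NONE); k=max(cs,key=cv2.contourArea)
m[:]=0; cv2.drawContours(m,[k],-1,1,-1); me=cv2.erode(m,np.ones((3,3)))
Q=P[me>0]; Q=Q[(Q[:,2]>0)&(Q[:,2]<.2)]
A=np.c_[Q[:,:2],np.ones(len(Q))]; co=np.linalg.lstsq(A,Q[:,2],rcond=None)[0]
d=-co[:2]; print('plane slope',np.linalg.norm(d),'yaw',np.degrees(np.arctan2(d[1],d[0])),'n',len(Q),co)
o=-c['R'].T@c['t']; Ki=np.linalg.inv(c['K'])
def onplane(u,v,co):
    D=c['R'].T@Ki@np.array([u,v,1.]); s=(co[0]*o[0]+co[1]*o[1]+co[2]-o[2])/(D[2]-co[0]*D[0]-co[1]*D[1]); return o+D*s
L=[]
for u in range(222,330):
    v=np.nonzero(m[:,u])[0]
    if len(v)<5: continue
    a,b=onplane(u,v.min()-.5,co),onplane(u,v.max()+.5,co); L.append([*a,*b])
    if u%6==0 or u>318: print(u,v.min(),v.max(),a.round(3),b.round(3),(np.linalg.norm(a[:2]-b[:2])*1e3).round(1))
L=np.array(L); mid=(L[:,:3]+L[:,3:])/2
vx,vy,x0,y0=cv2.fitLine((mid[10:-3,:2]).astype(np.float32),cv2.DIST_HUBER,0,.001,.001).ravel()
print('midline yaw',np.degrees(np.arctan2(vy,vx)),x0,y0)
for n,mm,(u0,v0,u1,v1),hz in [('tray',((H<10)|(H>170))&(S>120),(335,230,410,295),.028),('bin',(H>95)&(H<130)&(S>120),(412,240,466,290),.030)]:
    k=np.zeros_like(m); k[v0:v1,u0:u1]=mm[v0:v1,u0:u1]; k=cv2.morphologyEx(k,cv2.MORPH_CLOSE,np.ones((9,9)))
    cs,_=cv2.findContours(k,cv2.RETR_EXTERNAL,cv2.CHAIN_APPROX_NONE); kk=max(cs,key=cv2.contourArea)
    pts=np.array([ray(c,*p[0],hz)[:2]*1000 for p in kk],np.float32); rc=cv2.minAreaRect(pts); print(n,rc, cv2.boxPoints(rc).round(0).tolist())
    print(np.percentile(P[k>0][:,2],[5,50,90,97]).round(3))
E
python3 ch.py
```

```text
plane slope 0.4634050926000969 yaw 82.07344143973509 n 1341 [-0.06390526 -0.45897756  0.16542222]
228 192 205 [0.659 0.198 0.032] [0.621 0.198 0.035] 38.1
234 192 206 [0.657 0.181 0.04 ] [0.617 0.181 0.043] 40.6
240 193 206 [0.653 0.165 0.048] [0.615 0.165 0.051] 37.7
246 193 206 [0.651 0.148 0.056] [0.614 0.148 0.058] 37.6
252 193 206 [0.649 0.132 0.064] [0.612 0.132 0.066] 37.4
258 193 207 [0.648 0.115 0.071] [0.608 0.115 0.074] 39.8
264 194 207 [0.643 0.099 0.079] [0.606 0.099 0.081] 37.0
270 194 207 [0.642 0.083 0.086] [0.605 0.083 0.088] 36.8
276 193 207 [0.643 0.067 0.094] [0.603 0.068 0.096] 39.3
282 194 208 [0.639 0.051 0.101] [0.599 0.052 0.103] 39.1
288 193 210 [0.64  0.036 0.108] [0.593 0.037 0.111] 46.7
294 192 212 [0.641 0.02  0.115] [0.586 0.021 0.118] 54.2
300 191 213 [0.641 0.005 0.122] [0.582 0.006 0.125] 59.1
306 190 214 [ 0.642 -0.01   0.129] [ 0.579 -0.009  0.133] 63.9
312 189 216 [ 0.643 -0.025  0.136] [ 0.572 -0.024  0.14 ] 71.2
318 187 197 [ 0.647 -0.04   0.143] [ 0.619 -0.04   0.144] 28.0
319 187 194 [ 0.647 -0.043  0.144] [ 0.626 -0.042  0.145] 20.4
midline yaw 81.93505 0.6234914 0.0842674
tray ((461.6676330566406, -182.23458862304688), (87.7889175415039, 131.4459228515625), 17.074377059936523) [[400.0, -132.0], [439.0, -258.0], [523.0, -232.0], [484.0, -107.0]]
[-0.004  0.003  0.017  0.029]
bin ((454.4952392578125, -356.50927734375), (90.08097839355469, 94.77051544189453), 0.15727463364601135) [[409.0, -309.0], [410.0, -404.0], [500.0, -404.0], [499.0, -309.0]]
[-0.003  0.005  0.027  0.033]
```

```bash
cat > g.py <<'E'
import numpy as np,sys
from scipy.spatial.transform import Rotation as Ro
from rig import manip
def down(a):
    a=np.radians(a); y=np.array([np.cos(a),np.sin(a),0]); z=np.array([0,0,-1.]); return np.c_[np.cross(y,z),y,z]
dirc=np.array([np.cos(np.radians(82)),np.sin(np.radians(82)),0]); O=np.array([.6235,.0912,0])
n=np.array([*(np.sin(np.radians(25))*dirc[:2]),np.cos(np.radians(25))])
def chR():
    y=np.array([dirc[1],-dirc[0],0]); z=-n; return np.c_[np.cross(y,z),y,z]
def chP(x,h): return O+dirc*x+np.array([0,0,.024+.466*(.128-x)])+n*h
def rows(*targets):
    s=manip.state(); q=s['tcp_rot']; R0=Ro.from_quat([q[1],q[2],q[3],q[0]]).as_matrix(); p0=s['eef_pos']
    print('t',round(s['t'],2),'p',p0.round(4),'w',round(s['grip_width'],4),'F',s['contact_force'].round(1),'j',s['qpos'].round(2))
    for p,R in targets:
        d=R0.T@(np.array(p)-p0)/.5; r=Ro.from_matrix(R0.T@R).as_rotvec()/np.pi
        print(np.round(np.r_[d,r],4).tolist(), 'mm',round(np.linalg.norm(d)*500),'deg',round(np.linalg.norm(r)*180,1))
E
python3 - <<'E'
from g import *
print(chP(-.085,.044),chP(-.085,.1))
rows(([.45,-.2,.24],down(0)),([.466,.2176,.15],down(34)),([.466,.2176,.041],down(34)))
E
```

```text
[0.61425824 0.02544145 0.16313554] [0.617552   0.04887775 0.21388878]
t 0.35 p [ 0.139  -0.5836  0.2434] w 0.0929 F [ 0.3 -0.3 -0.2] j [-1.42  0.13  1.49 -0.    1.52 -0.09]
[0.7828, -0.6021, 0.007, -0.0001, -0.0001, -0.4256] mm 494 deg 76.6
[1.0074, -1.4071, 0.1874, -0.0001, -0.0001, -0.6145] mm 870 deg 110.6
[1.0074, -1.407, 0.4054, -0.0001, -0.0001, -0.6145] mm 889 deg 110.6
```

Request:
arm_command([
  [[0.783,-0.602,0,0,0,-0.425,0.3],[0.783,-0.602,0,0,0,-0.425,0.3],[0.783,-0.602,0,0,0,-0.425,0.3],[0.783,-0.602,0,0,0,-0.425,0.3],[0.783,-0.602,0,0,0,-0.425,0.3],[0.783,-0.602,0,0,0,-0.425,0.3],[0.783,-0.602,0,0,0,-0.425,0.3],[0.783,-0.602,0,0,0,-0.425,0.3],[0.783,-0.602,0,0,0,-0.425,0.3],[0.783,-0.602,0,0,0,-0.425,0.3],[0.783,-0.602,0,0,0,-0.425,0.3],[0.783,-0.602,0,0,0,-0.425,0.3]],
], squeeze=25)

```text
t: 1.55
eef_pos: [0.4505, -0.1994, 0.2436]
tcp_rot: [-0.0, 0.707, 0.707, -0.0]
contact_force: [-1.1, -0.4, -0.1]
grip_width: 0.0606
```

Run:
```python
from g import *
rows(([.466,.2176,.15],down(34)),([.466,.2176,.041],down(34)))
```

```text
t 1.55 p [ 0.4505 -0.1994  0.2436] w 0.0606 F [-1.1 -0.4 -0.1] j [-0.52 -0.16  1.78 -0.    1.53 -0.52]
[0.834, 0.0318, 0.187, -0.0001, 0.0, -0.1886] mm 428 deg 34.0
[0.8341, 0.0319, 0.405, -0.0001, 0.0, -0.1886] mm 464 deg 34.0
```

Request:
arm_command([
  [[0.834,0.032,0.187,0,0,-0.189,0.3],[0.834,0.032,0.187,0,0,-0.189,0.3],[0.834,0.032,0.187,0,0,-0.189,0.3],[0.834,0.032,0.187,0,0,-0.189,0.3],[0.834,0.032,0.187,0,0,-0.189,0.3],[0.834,0.032,0.187,0,0,-0.189,0.3],[0.834,0.032,0.187,0,0,-0.189,0.3],[0.834,0.032,0.187,0,0,-0.189,0.3],[0.834,0.032,0.187,0,0,-0.189,0.3],[0.834,0.032,0.187,0,0,-0.189,0.3],[0.834,0.032,0.187,0,0,-0.189,0.3]],
])

```text
t: 2.65
eef_pos: [0.4671, 0.2155, 0.1499]
tcp_rot: [-0.0, 0.47, 0.883, -0.001]
contact_force: [0.5, -0.7, 0.1]
grip_width: 0.0608
```

Run:
```python
from g import *
rows(([.466,.2176,.041],down(34)))
from h import *
s=cap('scene')
cv2.imwrite('pics/s2.png',cv2.resize(s['frame'][180:370,140:440],None,fx=2.6,fy=2.6,interpolation=cv2.INTER_CUBIC))
```

```text
t 2.65 p [0.4671 0.2155 0.1499] w 0.0608 F [ 0.5 -0.7  0.1] j [ 0.33 -0.04  1.83 -0.    1.34 -0.26]
[0.0048, 0.0007, 0.2179, -0.0003, 0.0002, -0.0006] mm 109 deg 0.1
```

View pics/s2.png

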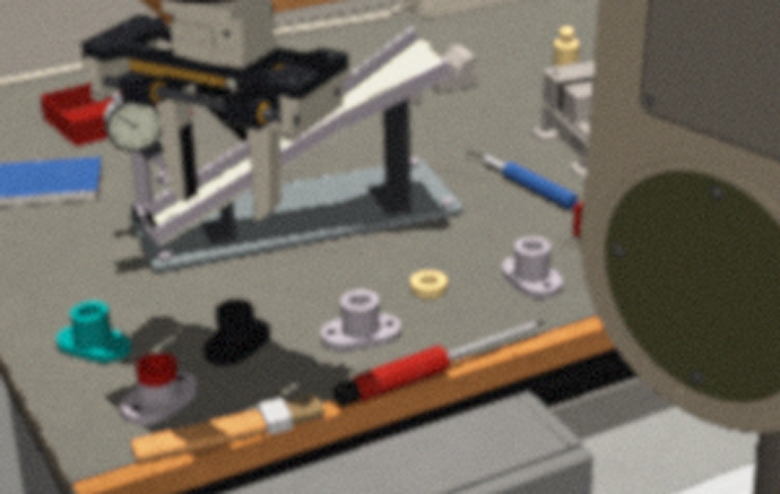

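Request:
arm_command([
  [[0.005,0.001,0.1,0,0,0,0.3],[0.005,0.001,0.19,0,0,0,0.3],[0.005,0.001,0.218,0,0,0,0.3],[0.005,0.001,0.218,0,0,0,0.3],[0.005,0.001,0.218,0,0,0,-1],[0.005,0.001,0.218,0,0,0,-1],[0.005,0.001,0.218,0,0,0,-1],[0.005,0.001,0.218,0,0,0,-1],[0.005,0.001,0.218,0,0,0,-1],[0.005,0.001,0.218,0,0,0,-1]],
])

```text
t: 3.7
eef_pos: [0.4667, 0.2195, 0.0423]
tcp_rot: [0.001, 0.47, 0.883, 0.001]
contact_force: [-1.2, 0.1, 6.8]
grip_width: 0.0296
```

Run:
```python
from g import *
rows(([.466,.2176,.22],down(34)),(chP(-.085,.11),down(-8)),(chP(-.085,.11),chR()))
```

```text
t 3.7 p [0.4667 0.2195 0.0423] w 0.0296 F [-1.2  0.1  6.8] j [ 0.34  0.1   1.91 -0.    1.13 -0.25]
[-0.0025, -0.0027, -0.3554, 0.0005, 0.0002, -0.0004] mm 178 deg 0.1
[-0.4454, 0.0661, -0.3609, 0.0006, -0.0, 0.2329] mm 289 deg 41.9
[-0.4454, 0.0661, -0.3609, 0.0514, -0.1326, 0.229] mm 289 deg 48.5
```

Request:
arm_command([
  [[0,0,-0.1,0,0,0,-1],[0,0,-0.2,0,0,0,-1],[0,0,-0.3,0,0,0,-1],[0,0,-0.36,0,0,0,-1],[-0.05,0.01,-0.36,0.01,-0.02,0.03,-1],[-0.445,0.066,-0.361,0.051,-0.133,0.229,-1],[-0.445,0.066,-0.361,0.051,-0.133,0.229,-1],[-0.445,0.066,-0.361,0.051,-0.133,0.229,-1],[-0.445,0.066,-0.361,0.051,-0.133,0.229,-1],[-0.445,0.066,-0.361,0.051,-0.133,0.229,-1],[-0.445,0.066,-0.361,0.051,-0.133,0.229,-1],[-0.445,0.066,-0.361,0.051,-0.133,0.229,-1],[-0.445,0.066,-0.361,0.051,-0.133,0.229,-1],[-0.445,0.066,-0.361,0.051,-0.133,0.229,-1]],
])

```text
t: 5.1
eef_pos: [0.6172, 0.0534, 0.2224]
tcp_rot: [0.142, 0.736, 0.641, -0.163]
contact_force: [-0.1, 0.2, -2.5]
grip_width: 0.0294
```

Run:
```python
from g import *
rows((chP(-.085,.11),chR()),(chP(-.085,.046),chR()))
from h import *
s=cap('scene')
cv2.imwrite('pics/s3.png',cv2.resize(s['frame'][180:370,140:440],None,fx=2.6,fy=2.6,interpolation=cv2.INTER_CUBIC))
t=cap('top'); cv2.imwrite('pics/t3.png',cv2.resize(t['frame'][150:320,160:360],None,fx=4,fy=3.5,interpolation=cv2.INTER_CUBIC))
```

```text
t 5.1 p [0.6172 0.0534 0.2224] w 0.0294 F [-0.1  0.2 -2.5] j [ 0.23  0.34  1.34 -0.41  1.62  0.38]
[-0.0007, 0.0019, -0.0008, 0.0004, -0.0, 0.0006] mm 1 deg 0.1
[-0.0008, 0.0017, 0.1272, 0.0004, -0.0, 0.0006] mm 64 deg 0.1
```

View pics/s3.png

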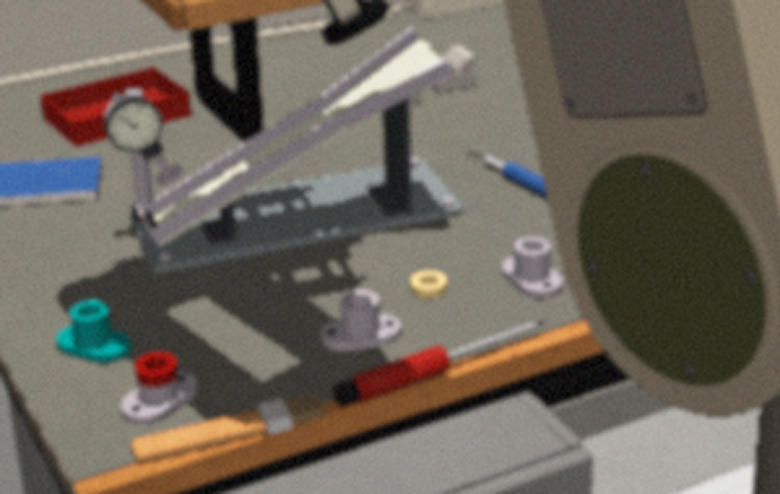

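View pics/t3.png

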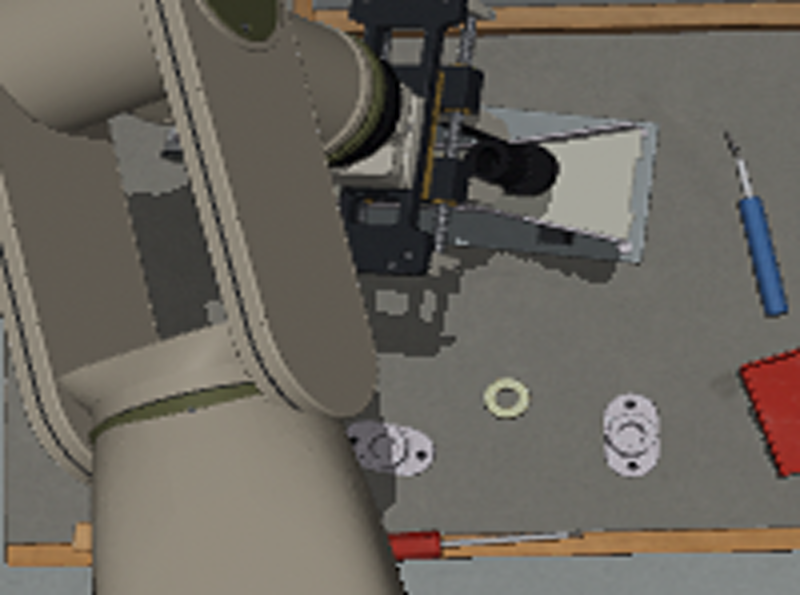

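Run:
```python
from h import *
c=cap('top')
for u in (245,280,330): print([ray(c,u,v,.19).round(3) for v in (152,159)])
```

```text
[array([0.727, 0.135, 0.19 ]), array([0.71 , 0.135, 0.19 ])]
[array([0.725, 0.05 , 0.19 ]), array([0.708, 0.051, 0.19 ])]
[array([ 0.723, -0.071,  0.19 ]), array([ 0.705, -0.071,  0.19 ])]
```

Run:
```python
from g import *
rows((chP(-.092,.048),chR()))
```

```text
t 5.25 p [0.6173 0.0531 0.2224] w 0.0297 F [ 0.1 -0.5 -1.6] j [ 0.23  0.34  1.34 -0.41  1.62  0.38]
[-0.0158, 0.0015, 0.1229, 0.0003, 0.0002, 0.0002] mm 62 deg 0.1
```

Request:
arm_command([
  [[-0.016,0.0015,0.04,0,0,0,-1],[-0.016,0.0015,0.07,0,0,0,-1],[-0.016,0.0015,0.1,0,0,0,-1],[-0.016,0.0015,0.115,0,0,0,-1],[-0.016,0.0015,0.123,0,0,0,-1],[-0.016,0.0015,0.123,0,0,0,-1],[-0.016,0.0015,0.123,0,0,0,-1]],
])

```text
t: 5.95
eef_pos: [0.6139, 0.0201, 0.1698]
tcp_rot: [0.143, 0.737, 0.641, -0.164]
contact_force: [-0.1, -0.3, -2.7]
grip_width: 0.0293
```

Run:
```python
from g import *
rows((chP(-.092,.048),chR()))
from h import *
t=cap('top'); cv2.imwrite('pics/t4.png',cv2.resize(t['frame'][140:260,220:360],None,fx=5,fy=5,interpolation=cv2.INTER_CUBIC))
s=cap('scene')
cv2.imwrite('pics/s4.png',cv2.resize(s['frame'][150:290,180:380],None,fx=4,fy=4,interpolation=cv2.INTER_CUBIC))
```

```text
t 5.95 p [0.6139 0.0201 0.1698] w 0.0293 F [-0.1 -0.3 -2.7] j [ 0.18  0.35  1.43 -0.41  1.51  0.38]
[-0.0001, -0.0008, -0.0004, 0.0002, 0.0004, 0.0] mm 0 deg 0.1
```

View pics/t4.png

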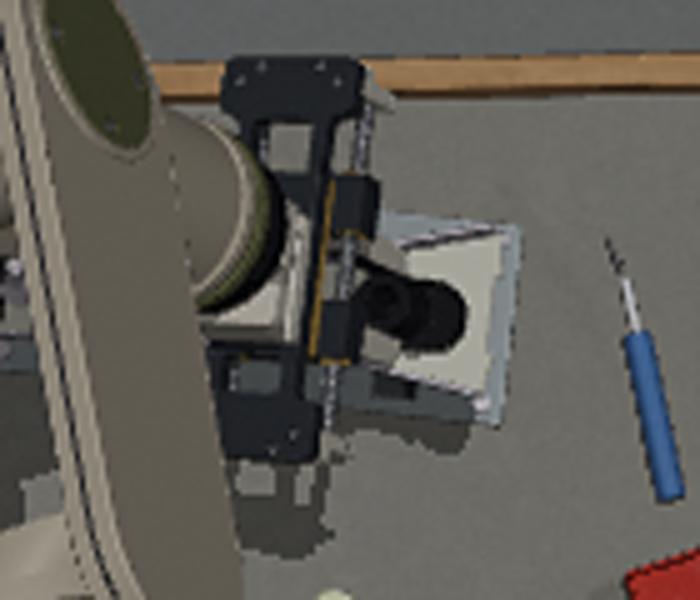

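View pics/s4.png

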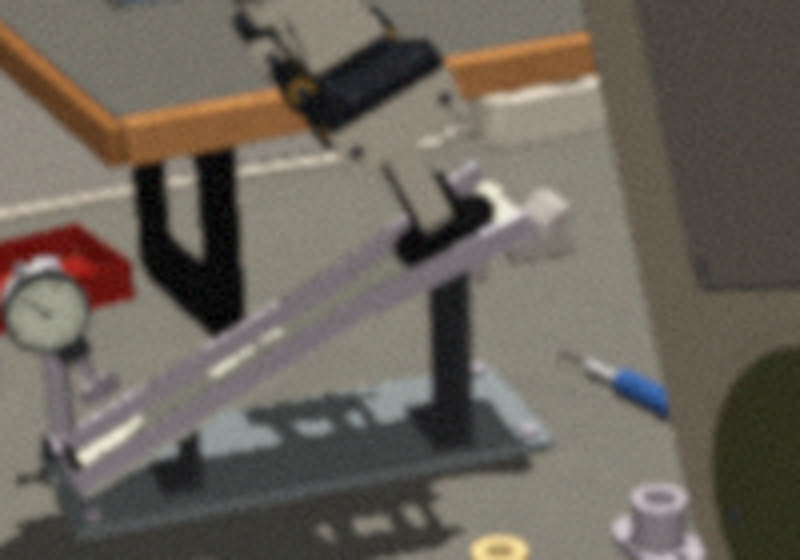

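Request:
arm_command([
  [[0,0,0.006,0,0,0,-1],[0,0,0.006,0,0,0,-1],[0,0,0.006,0,0,0,0.1],[0,0,0.006,0,0,0,0.2],[0,0,0.006,0,0,0,0.2],[0,0,0.006,0,0,0,0.2],[0,0,-0.1,0,0,0,0.2],[0,0,-0.15,0,0,0,0.2],[0,0,-0.15,0,0,0,0.2],[0,0,-0.15,0,0,0,0.2]],
])

```text
t: 7.05
eef_pos: [0.6185, 0.0517, 0.238]
tcp_rot: [0.143, 0.737, 0.641, -0.163]
contact_force: [-0.4, -0.1, -0.1]
grip_width: 0.056
```

Run:
```python
from g import *
rows(([.4294,.1284,.16],down(-14.5)),([.4294,.1284,.041],down(-14.5)))
from h import *
s=cap('scene')
cv2.imwrite('pics/s5.png',cv2.resize(s['frame'][150:290,180:380],None,fx=4,fy=4,interpolation=cv2.INTER_CUBIC))
```

```text
t 7.05 p [0.6185 0.0517 0.238 ] w 0.056 F [-0.4 -0.1 -0.1] j [ 0.23  0.33  1.32 -0.41  1.64  0.37]
[0.156, -0.396, 0.0986, 0.0084, 0.1389, 0.0357] mm 218 deg 25.9
[0.2567, -0.3963, 0.3142, 0.0084, 0.1389, 0.0357] mm 284 deg 25.9
```

View pics/s5.png

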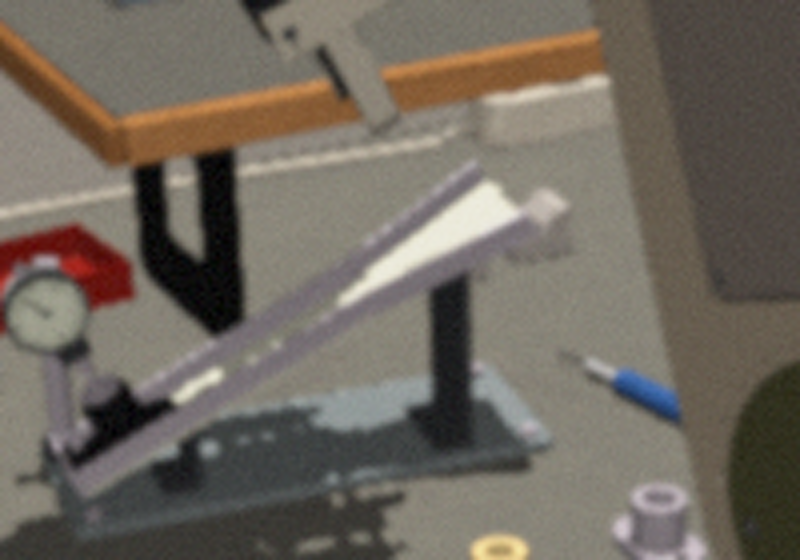

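Request:
arm_command([
  [[0.156,-0.396,0.099,0.008,0.139,0.036,0.3],[0.156,-0.396,0.099,0.008,0.139,0.036,0.3],[0.156,-0.396,0.099,0.008,0.139,0.036,0.3],[0.156,-0.396,0.099,0.008,0.139,0.036,0.3],[0.156,-0.396,0.099,0.008,0.139,0.036,0.3],[0.156,-0.396,0.099,0.008,0.139,0.036,0.3],[0.156,-0.396,0.099,0.008,0.139,0.036,0.3],[0.156,-0.396,0.099,0.008,0.139,0.036,0.3],[0.156,-0.396,0.099,0.008,0.139,0.036,0.3]],
])

```text
t: 8.0
eef_pos: [0.43, 0.1278, 0.1599]
tcp_rot: [0.0, 0.791, 0.611, 0.0]
contact_force: [0.2, -0.9, 0.1]
grip_width: 0.0608
```

Run:
```python
from g import *
rows(([.4294,.1284,.041],down(-14.5)))
```

```text
t 8.0 p [0.43   0.1278 0.1599] w 0.0608 F [ 0.2 -0.9  0.1] j [ 0.17 -0.24  2.   -0.    1.38  0.43]
[0.001, -0.0016, 0.2378, 0.0002, 0.0001, -0.0006] mm 119 deg 0.1
```

Request:
arm_command([
  [[0.001,-0.001,0.1,0,0,0,0.3],[0.001,-0.001,0.2,0,0,0,0.3],[0.001,-0.001,0.238,0,0,0,0.3],[0.001,-0.001,0.238,0,0,0,0.3],[0.001,-0.001,0.238,0,0,0,-1],[0.001,-0.001,0.238,0,0,0,-1],[0.001,-0.001,0.238,0,0,0,-1],[0.001,-0.001,0.238,0,0,0,-1],[0.001,-0.001,0.238,0,0,0,-1],[0.001,-0.001,0.238,0,0,0,-1]],
])

```text
t: 9.0
eef_pos: [0.4299, 0.1287, 0.0418]
tcp_rot: [0.001, 0.791, 0.612, 0.001]
contact_force: [0.9, -0.3, 6.4]
grip_width: 0.0295
```

Run:
```python
from g import *
rows((chP(-.092,.11),chR()))
```

```text
t 9.0 p [0.4299 0.1287 0.0418] w 0.0295 F [ 0.9 -0.3  6.4] j [ 0.18 -0.08  2.09 -0.    1.13  0.43]
[-0.0654, 0.4052, -0.3677, -0.0071, -0.1389, -0.0361] mm 276 deg 25.9
```

Request:
arm_command([
  [[0,0,-0.1,0,0,0,-1],[0,0,-0.2,0,0,0,-1],[0,0,-0.3,0,0,0,-1],[0,0,-0.37,0,0,0,-1],[-0.01,0.05,-0.37,0,-0.02,0,-1],[-0.065,0.405,-0.368,-0.007,-0.139,-0.036,-1],[-0.065,0.405,-0.368,-0.007,-0.139,-0.036,-1],[-0.065,0.405,-0.368,-0.007,-0.139,-0.036,-1],[-0.065,0.405,-0.368,-0.007,-0.139,-0.036,-1],[-0.065,0.405,-0.368,-0.007,-0.139,-0.036,-1],[-0.065,0.405,-0.368,-0.007,-0.139,-0.036,-1],[-0.065,0.405,-0.368,-0.007,-0.139,-0.036,-1],[-0.065,0.405,-0.368,-0.007,-0.139,-0.036,-1]],
])

```text
t: 10.3
eef_pos: [0.6156, 0.0466, 0.225]
tcp_rot: [0.141, 0.737, 0.641, -0.165]
contact_force: [0.2, -0.2, -2.6]
grip_width: 0.0293
```

Run:
```python
from g import *
rows((chP(-.092,.045),chR()))
from h import *
t=cap('top'); cv2.imwrite('pics/t6.png',cv2.resize(t['frame'][140:260,220:360],None,fx=5,fy=5,interpolation=cv2.INTER_CUBIC))
```

```text
t 10.3 p [0.6156 0.0466 0.225 ] w 0.0293 F [ 0.2 -0.2 -2.6] j [ 0.22  0.33  1.35 -0.41  1.62  0.37]
[-0.0015, 0.0036, 0.128, -0.0009, 0.0002, 0.0003] mm 64 deg 0.2
```

View pics/t6.png

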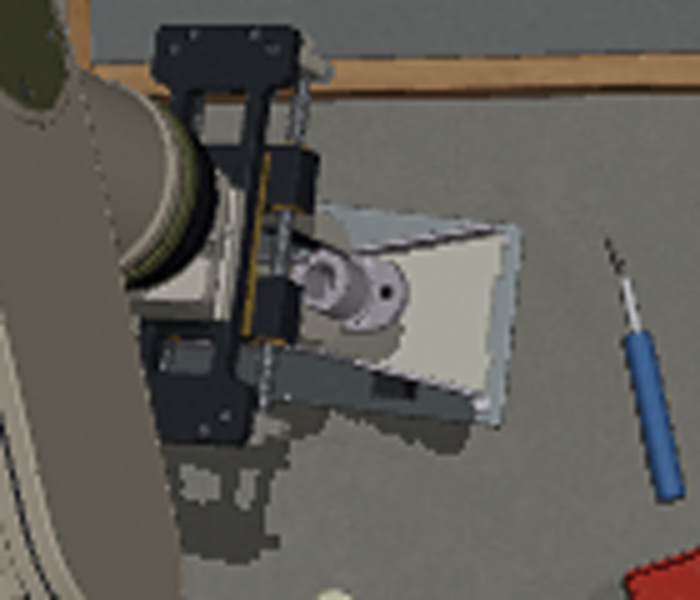

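Aligned and held; lower, release, retract.

Request:
arm_command([
  [[-0.0015,0.003,0.04,0,0,0,-1],[-0.0015,0.003,0.08,0,0,0,-1],[-0.0015,0.003,0.11,0,0,0,-1],[-0.0015,0.003,0.128,0,0,0,-1],[-0.0015,0.003,0.128,0,0,0,-1],[-0.0015,0.003,0.128,0,0,0,-1],[-0.0015,0.003,0.128,0,0,0,0.1],[-0.0015,0.003,0.128,0,0,0,0.2],[-0.0015,0.003,0.128,0,0,0,0.2],[-0.0015,0.003,0.128,0,0,0,0.2],[0,0,0.03,0,0,0,0.2],[0,0,-0.02,0,0,0,0.2],[0,0,-0.02,0,0,0,0.2],[0,0,-0.02,0,0,0,0.2]],
])

```text
t: 11.75
eef_pos: [0.6173, 0.0507, 0.2339]
tcp_rot: [0.142, 0.737, 0.641, -0.164]
contact_force: [0.2, -0.6, -0.6]
grip_width: 0.0558
```

Run:
```python
from g import *
rows(([.4353,-.0345,.16],down(-88.6)),([.4353,-.0345,.16],down(91.4)))
from h import *
s=cap('scene')
cv2.imwrite('pics/s7.png',cv2.resize(s['frame'][150:290,180:380],None,fx=4,fy=4,interpolation=cv2.INTER_CUBIC))
```

```text
t 11.75 p [0.6173 0.0507 0.2339] w 0.0558 F [ 0.2 -0.6 -0.6] j [ 0.22  0.34  1.33 -0.41  1.64  0.37]
[-0.136, -0.3364, 0.2274, 0.0973, 0.1156, 0.4403] mm 214 deg 83.8
[-0.136, -0.3364, 0.2274, -0.1209, 0.1016, -0.5423] mm 214 deg 101.7
```

View pics/s7.png

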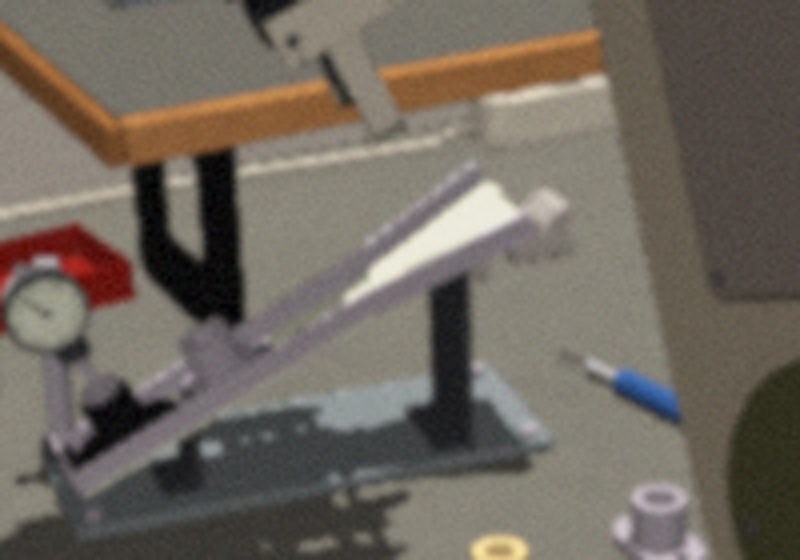

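Request:
arm_command([
  [[-0.136,-0.336,0.227,0.097,0.116,0.44,0.3],[-0.136,-0.336,0.227,0.097,0.116,0.44,0.3],[-0.136,-0.336,0.227,0.097,0.116,0.44,0.3],[-0.136,-0.336,0.227,0.097,0.116,0.44,0.3],[-0.136,-0.336,0.227,0.097,0.116,0.44,0.3],[-0.136,-0.336,0.227,0.097,0.116,0.44,0.3],[-0.136,-0.336,0.227,0.097,0.116,0.44,0.3],[-0.136,-0.336,0.227,0.097,0.116,0.44,0.3],[-0.136,-0.336,0.227,0.097,0.116,0.44,0.3],[-0.136,-0.336,0.227,0.097,0.116,0.44,0.3],[-0.136,-0.336,0.227,0.097,0.116,0.44,0.3],[-0.136,-0.336,0.227,0.097,0.116,0.44,0.3],[-0.136,-0.336,0.227,0.097,0.116,0.44,0.3],[-0.136,-0.336,0.227,0.097,0.116,0.44,0.3]],
])

```text
t: 13.2
eef_pos: [0.4349, -0.0345, 0.1597]
tcp_rot: [0.0, 1.0, 0.013, -0.001]
contact_force: [0.7, -0.4, -0.4]
grip_width: 0.0607
```

Run:
```python
from g import *
rows(([.435,-.0345,.041],down(-88.6)))
```

```text
t 13.2 p [ 0.4349 -0.0345  0.1597] w 0.0607 F [ 0.7 -0.4 -0.4] j [-0.2  -0.27  2.03 -0.    1.39  1.35]
[0.0005, 0.0, 0.2373, 0.0001, 0.0004, 0.0008] mm 119 deg 0.2
```

Request:
arm_command([
  [[0,0,0.1,0,0,0,0.3],[0,0,0.2,0,0,0,0.3],[0,0,0.237,0,0,0,0.3],[0,0,0.237,0,0,0,0.3],[0,0,0.237,0,0,0,-1],[0,0,0.237,0,0,0,-1],[0,0,0.237,0,0,0,-1],[0,0,0.237,0,0,0,-1],[0,0,0.237,0,0,0,-1],[0,0,0.237,0,0,0,-1]],
])

```text
t: 14.2
eef_pos: [0.4361, -0.0351, 0.0428]
tcp_rot: [0.0, 1.0, 0.012, 0.001]
contact_force: [-0.6, -1.2, 7.4]
grip_width: 0.0295
```

Run:
```python
from g import *
rows((chP(-.092,.11),chR()))
```

```text
t 14.2 p [ 0.4361 -0.0351  0.0428] w 0.0295 F [-0.6 -1.2  7.4] j [-0.2  -0.11  2.12 -0.    1.13  1.35]
[0.3668, -0.153, -0.3663, -0.0969, -0.1154, -0.4401] mm 270 deg 83.7
```

Request:
arm_command([
  [[0,0,-0.1,0,0,0,-1],[0,0,-0.2,0,0,0,-1],[0,0,-0.3,0,0,0,-1],[0,0,-0.37,0,0,0,-1],[0.04,-0.02,-0.37,-0.01,-0.01,-0.05,-1],[0.367,-0.153,-0.366,-0.097,-0.115,-0.44,-1],[0.367,-0.153,-0.366,-0.097,-0.115,-0.44,-1],[0.367,-0.153,-0.366,-0.097,-0.115,-0.44,-1],[0.367,-0.153,-0.366,-0.097,-0.115,-0.44,-1],[0.367,-0.153,-0.366,-0.097,-0.115,-0.44,-1],[0.367,-0.153,-0.366,-0.097,-0.115,-0.44,-1],[0.367,-0.153,-0.366,-0.097,-0.115,-0.44,-1],[0.367,-0.153,-0.366,-0.097,-0.115,-0.44,-1],[0.367,-0.153,-0.366,-0.097,-0.115,-0.44,-1],[0.367,-0.153,-0.366,-0.097,-0.115,-0.44,-1],[0.367,-0.153,-0.366,-0.097,-0.115,-0.44,-1],[0.367,-0.153,-0.366,-0.097,-0.115,-0.44,-1],[0.367,-0.153,-0.366,-0.097,-0.115,-0.44,-1]],
])

```text
t: 16.0
eef_pos: [0.6167, 0.0459, 0.2246]
tcp_rot: [0.141, 0.738, 0.64, -0.163]
contact_force: [0.1, 0.7, -2.1]
grip_width: 0.0294
```

Run:
```python
from g import *
rows((chP(-.092,.045),chR()))
from h import *
t=cap('top'); cv2.imwrite('pics/t8.png',cv2.resize(t['frame'][140:260,220:360],None,fx=5,fy=5,interpolation=cv2.INTER_CUBIC))
```

```text
t 16.0 p [0.6167 0.0459 0.2246] w 0.0294 F [ 0.1  0.7 -2.1] j [ 0.22  0.33  1.35 -0.41  1.62  0.37]
[-0.0011, 0.0011, 0.1269, -0.0006, -0.0005, -0.0007] mm 63 deg 0.2
```

View pics/t8.png

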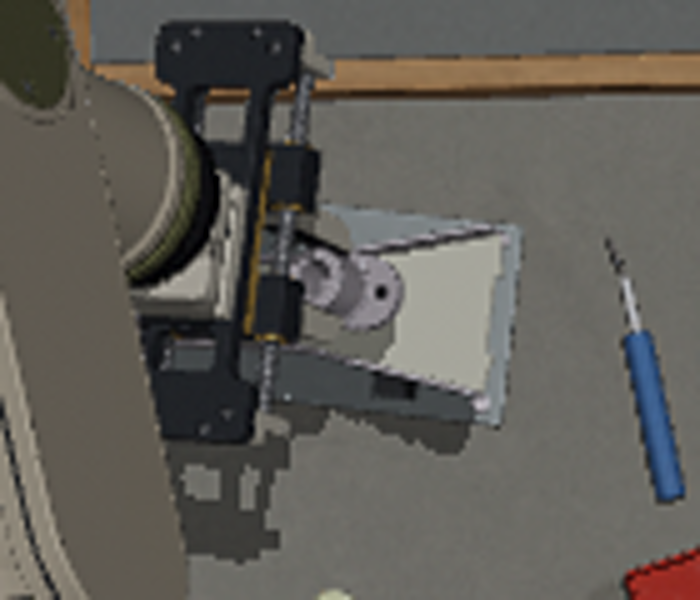

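Request:
arm_command([
  [[-0.001,0.001,0.04,0,0,0,-1],[-0.001,0.001,0.08,0,0,0,-1],[-0.001,0.001,0.11,0,0,0,-1],[-0.001,0.001,0.127,0,0,0,-1],[-0.001,0.001,0.127,0,0,0,-1],[-0.001,0.001,0.127,0,0,0,-1],[-0.001,0.001,0.127,0,0,0,0.1],[-0.001,0.001,0.127,0,0,0,0.2],[-0.001,0.001,0.127,0,0,0,0.2],[-0.001,0.001,0.127,0,0,0,0.2],[0,0,0.03,0,0,0,0.2],[0,0,-0.02,0,0,0,0.2],[0,0,-0.02,0,0,0,0.2],[0,0,-0.02,0,0,0,0.2]],
])

```text
t: 17.45
eef_pos: [0.6175, 0.0509, 0.234]
tcp_rot: [0.142, 0.737, 0.641, -0.163]
contact_force: [0.2, -0.7, -0.4]
grip_width: 0.0558
```

Run:
```python
from g import *
rows(([.4235,.2975,.18],down(-63)),([.4235,.2975,.18],down(27)))
from h import *
s=cap('scene')
cv2.imwrite('pics/s9.png',cv2.resize(s['frame'][150:290,180:380],None,fx=4,fy=4,interpolation=cv2.INTER_CUBIC))
```

```text
t 17.45 p [0.6175 0.0509 0.234 ] w 0.0558 F [ 0.2 -0.7 -0.4] j [ 0.22  0.33  1.33 -0.41  1.63  0.37]
[0.4396, -0.4528, -0.0851, 0.0664, 0.1275, 0.3006] mm 318 deg 60.0
[0.4396, -0.4528, -0.0851, -0.0422, 0.1341, -0.1913] mm 318 deg 42.7
```

View pics/s9.png

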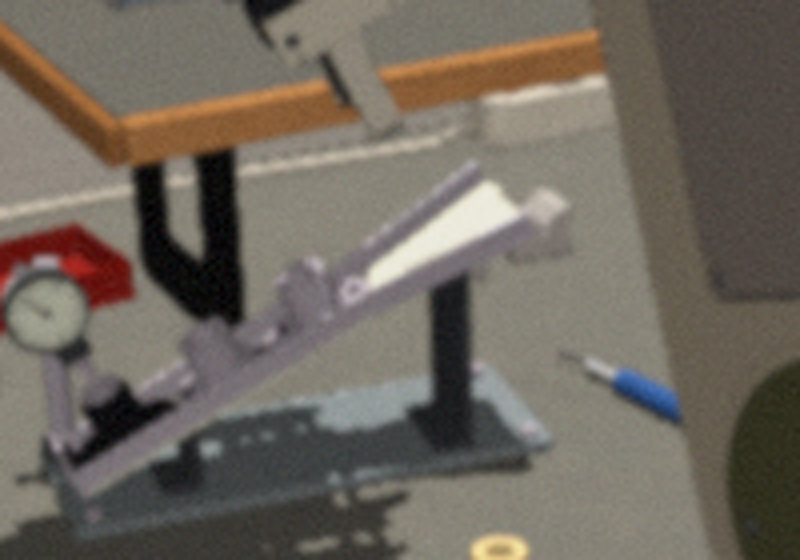

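Request:
arm_command([
  [[0.44,-0.453,-0.085,0.066,0.128,0.3,0.3],[0.44,-0.453,-0.085,0.066,0.128,0.3,0.3],[0.44,-0.453,-0.085,0.066,0.128,0.3,0.3],[0.44,-0.453,-0.085,0.066,0.128,0.3,0.3],[0.44,-0.453,-0.085,0.066,0.128,0.3,0.3],[0.44,-0.453,-0.085,0.066,0.128,0.3,0.3],[0.44,-0.453,-0.085,0.066,0.128,0.3,0.3],[0.44,-0.453,-0.085,0.066,0.128,0.3,0.3],[0.44,-0.453,-0.085,0.066,0.128,0.3,0.3],[0.44,-0.453,-0.085,0.066,0.128,0.3,0.3],[0.44,-0.453,-0.085,0.066,0.128,0.3,0.3],[0.44,-0.453,-0.085,0.066,0.128,0.3,0.3],[0.44,-0.453,-0.085,0.066,0.128,0.3,0.3]],
])

```text
t: 18.8
eef_pos: [0.4236, 0.2972, 0.1795]
tcp_rot: [0.0, 0.972, 0.234, -0.0]
contact_force: [0.4, -0.2, 0.3]
grip_width: 0.0603
```

Run:
```python
from g import *
rows(([.4235,.2975,.04],down(-63)))
```

```text
t 18.8 p [0.4236 0.2972 0.1795] w 0.0603 F [ 0.4 -0.2  0.3] j [ 0.51 -0.05  1.8   0.    1.4   1.61]
[0.0002, -0.0007, 0.279, -0.0, 0.0001, 0.0005] mm 139 deg 0.1
```

Request:
arm_command([
  [[0,0,0.1,0,0,0,0.3],[0,0,0.2,0,0,0,0.3],[0,0,0.26,0,0,0,0.3],[0,0,0.279,0,0,0,0.3],[0,0,0.279,0,0,0,0.3],[0,0,0.279,0,0,0,-1],[0,0,0.279,0,0,0,-1],[0,0,0.279,0,0,0,-1],[0,0,0.279,0,0,0,-1],[0,0,0.279,0,0,0,-1],[0,0,0.279,0,0,0,-1]],
])

```text
t: 19.9
eef_pos: [0.424, 0.2977, 0.0412]
tcp_rot: [-0.0, 0.972, 0.234, 0.001]
contact_force: [-0.3, -1.5, 6.5]
grip_width: 0.0293
```

Run:
```python
from g import *
rows(([.461,-.183,.15],down(-73)))
```

```text
t 19.9 p [0.424  0.2977 0.0412] w 0.0293 F [-0.3 -1.5  6.5] j [ 0.51  0.11  1.9  -0.    1.13  1.61]
[-0.3718, 0.8896, -0.2183, -0.0, -0.0006, 0.0561] mm 494 deg 10.1
```

Request:
arm_command([
  [[0,0,-0.1,0,0,0,-1],[0,0,-0.2,0,0,0,-1],[-0.372,0.89,-0.218,0,0,0.056,-1],[-0.372,0.89,-0.218,0,0,0.056,-1],[-0.372,0.89,-0.218,0,0,0.056,-1],[-0.372,0.89,-0.218,0,0,0.056,-1],[-0.372,0.89,-0.218,0,0,0.056,-1],[-0.372,0.89,-0.218,0,0,0.056,-1],[-0.372,0.89,-0.218,0,0,0.056,-1],[-0.372,0.89,-0.218,0,0,0.056,-1],[-0.372,0.89,-0.218,0,0,0.056,-1],[-0.372,0.89,-0.218,0,0,0.056,-1],[-0.372,0.89,-0.218,0,0,0.056,-1],[-0.372,0.89,-0.218,0,0,0.056,-1],[-0.372,0.89,-0.218,0,0,0.056,-1],[-0.372,0.89,-0.218,0,0,0.056,-1]],
])

```text
t: 21.5
eef_pos: [0.4602, -0.1821, 0.1487]
tcp_rot: [-0.0, 0.989, 0.149, -0.0]
contact_force: [-0.5, 1.2, -1.2]
grip_width: 0.0293
```

Run:
```python
from g import *
rows(([.461,-.183,.0455],down(-73)))
from h import *
t=cap('top'); cv2.imwrite('pics/t10.png',cv2.resize(t['frame'][160:310,180:470],None,fx=2.7,fy=3,interpolation=cv2.INTER_CUBIC))
```

```text
t 21.5 p [ 0.4602 -0.1821  0.1487] w 0.0293 F [-0.5  1.2 -1.2] j [-0.48 -0.09  1.89  0.    1.34  0.79]
[0.0011, 0.0024, 0.2064, -0.0003, 0.0001, 0.0006] mm 103 deg 0.1
```

View pics/t10.png

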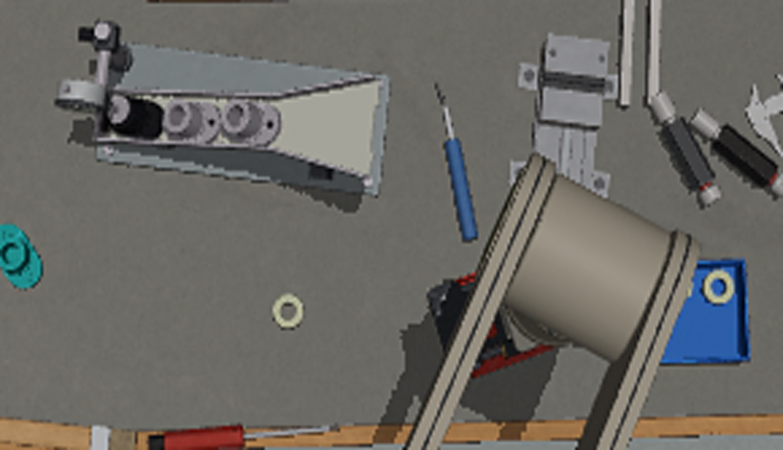

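Request:
arm_command([
  [[0.001,0.002,0.08,0,0,0,-1],[0.001,0.002,0.15,0,0,0,-1],[0.001,0.002,0.19,0,0,0,-1],[0.001,0.002,0.2,0,0,0,-1],[0.001,0.002,0.206,0,0,0,-1],[0.001,0.002,0.207,0,0,0,-1],[0.001,0.002,0.207,0,0,0,-1],[0.001,0.002,0.207,0,0,0,-0.2],[0.001,0.002,0.207,0,0,0,0.1],[0.001,0.002,0.207,0,0,0,0.1],[0.001,0.002,0.207,0,0,0,0.1],[0.001,0.002,0.12,0,0,0,0.1],[0.001,0.002,0.02,0,0,0,0.1],[0.001,0.002,-0.02,0,0,0,0.1],[0.001,0.002,-0.02,0,0,0,0.1]],
])

```text
t: 23.05
eef_pos: [0.4635, -0.1856, 0.1636]
tcp_rot: [0.002, 0.989, 0.148, 0.003]
contact_force: [0.2, 0.1, 0.4]
grip_width: 0.051
```

Run:
```python
from g import *
rows(([.466,.048,.12],down(-90)))
```

```text
t 23.05 p [ 0.4635 -0.1856  0.1636] w 0.051 F [0.2 0.1 0.4] j [-0.48 -0.1   1.87  0.    1.36  0.79]
[0.1409, -0.4457, 0.0857, 0.0014, -0.002, 0.0946] mm 238 deg 17.0
```

Request:
arm_command([
  [[0.141,-0.446,0.086,0,0,0.095,0.2],[0.141,-0.446,0.086,0,0,0.095,0.2],[0.141,-0.446,0.086,0,0,0.095,0.2],[0.141,-0.446,0.086,0,0,0.095,0.2],[0.141,-0.446,0.086,0,0,0.095,0.2],[0.141,-0.446,0.086,0,0,0.095,0.2],[0.141,-0.446,0.086,0,0,0.095,0.2],[0.141,-0.446,0.086,0,0,0.095,0.2],[0.141,-0.446,0.086,0,0,0.095,0.2]],
])

```text
t: 23.95
eef_pos: [0.4633, 0.0483, 0.116]
tcp_rot: [0.0, 1.0, -0.002, -0.0]
contact_force: [-0.2, 0.4, 1.1]
grip_width: 0.0559
```

Run:
```python
from g import *
rows(([.466,.048,.0275],down(-90)))
from h import *
t=cap('top'); cv2.imwrite('pics/t11.png',cv2.resize(t['frame'][160:310,250:470],None,fx=3.6,fy=3.6,interpolation=cv2.INTER_CUBIC)[:,:790])
```

```text
t 23.95 p [0.4633 0.0483 0.116 ] w 0.0559 F [-0.2  0.4  1.1] j [-0.01 -0.14  1.99 -0.    1.28  1.57]
[0.0054, 0.0005, 0.177, 0.0, 0.0, -0.0011] mm 89 deg 0.2
```

View pics/t11.png

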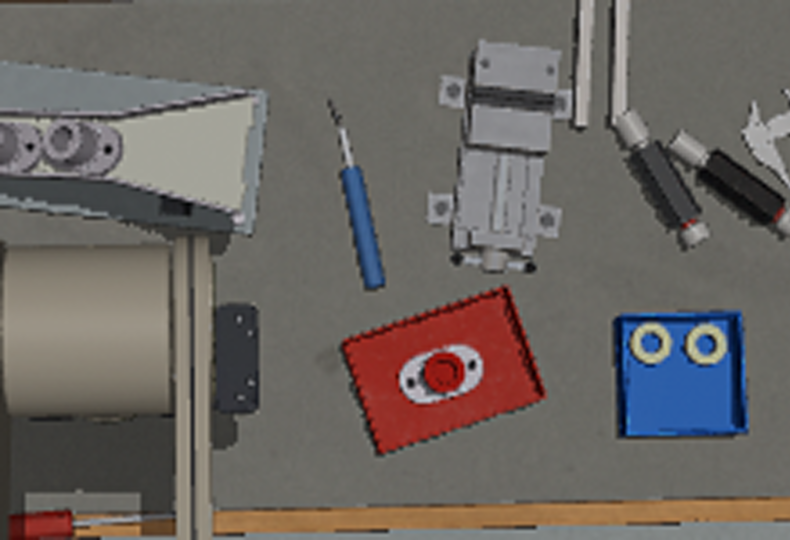

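Request:
arm_command([
  [[0.004,0,0.08,0,0,0,0.2],[0.004,0,0.14,0,0,0,0.2],[0.004,0,0.16,0,0,0,0.2],[0.004,0,0.165,0,0,0,0.2],[0.004,0,0.165,0,0,0,0.2]],
], squeeze=12)

```text
t: 24.5
eef_pos: [0.4658, 0.0492, 0.0343]
tcp_rot: [-0.0, 1.0, -0.001, 0.0]
contact_force: [-0.4, 0.4, 1.0]
grip_width: 0.0558
```

Run:
```python
from g import *
rows(([.466,.048,.0275],down(-90)))
```

```text
t 24.5 p [0.4658 0.0492 0.0343] w 0.0558 F [-0.4  0.4  1. ] j [-0.   -0.01  2.04  0.    1.11  1.57]
[0.0005, 0.0024, 0.0136, -0.0001, -0.0002, -0.0007] mm 7 deg 0.1
```

Request:
arm_command([
  [[0,0.002,0.008,0,0,0,0.2],[0,0.002,0.013,0,0,0,0.2],[0,0.002,0.013,0,0,0,0.2],[0,0.002,0.013,0,0,0,-1],[0,0.002,0.013,0,0,0,-1],[0,0.002,0.013,0,0,0,-1],[0,0.002,0.013,0,0,0,-1],[0,0.002,0.013,0,0,0,-1],[0,0.002,0.013,0,0,0,-1]],
])

```text
t: 25.4
eef_pos: [0.4652, 0.0487, 0.0271]
tcp_rot: [-0.0, 1.0, -0.001, 0.0]
contact_force: [-0.4, -0.0, 2.1]
grip_width: 0.0288
```

Run:
```python
from g import *
rows(([.432,-.359,.14],down(-90)),([.432,-.359,.036],down(-90)))
```

```text
t 25.4 p [0.4652 0.0487 0.0271] w 0.0288 F [-0.4 -0.   2.1] j [-0.01  0.    2.04  0.    1.1   1.57]
[-0.0652, 0.8154, -0.226, -0.0001, -0.0, -0.0005] mm 424 deg 0.1
[-0.0653, 0.8154, -0.018, -0.0001, -0.0, -0.0005] mm 409 deg 0.1
```

Request:
arm_command([
  [[0,0,-0.1,0,0,0,-1],[0,0,-0.2,0,0,0,-1],[-0.065,0.815,-0.226,0,0,0,-1],[-0.065,0.815,-0.226,0,0,0,-1],[-0.065,0.815,-0.226,0,0,0,-1],[-0.065,0.815,-0.226,0,0,0,-1],[-0.065,0.815,-0.226,0,0,0,-1],[-0.065,0.815,-0.226,0,0,0,-1],[-0.065,0.815,-0.226,0,0,0,-1],[-0.065,0.815,-0.226,0,0,0,-1],[-0.065,0.815,-0.226,0,0,0,-1],[-0.065,0.815,-0.226,0,0,0,-1],[-0.065,0.815,-0.226,0,0,0,-1],[-0.065,0.815,-0.226,0,0,0,-1]],
])

```text
t: 26.8
eef_pos: [0.4323, -0.3571, 0.1396]
tcp_rot: [-0.001, 1.0, 0.0, -0.0]
contact_force: [0.3, -0.0, -0.9]
grip_width: 0.0291
```

Run:
```python
from g import *
rows(([.432,-.359,.036],down(-90)))
from h import *
t=cap('top'); cv2.imwrite('pics/t12.png',cv2.resize(t['frame'][220:310,330:480],None,fx=5,fy=5,interpolation=cv2.INTER_CUBIC)[:,:790])
```

```text
t 26.8 p [ 0.4323 -0.3571  0.1396] w 0.0291 F [ 0.3 -0.  -0.9] j [-0.78  0.1   1.72  0.    1.33  0.79]
[-0.0005, 0.0039, 0.2071, -0.0004, 0.0002, 0.0] mm 104 deg 0.1
```

View pics/t12.png

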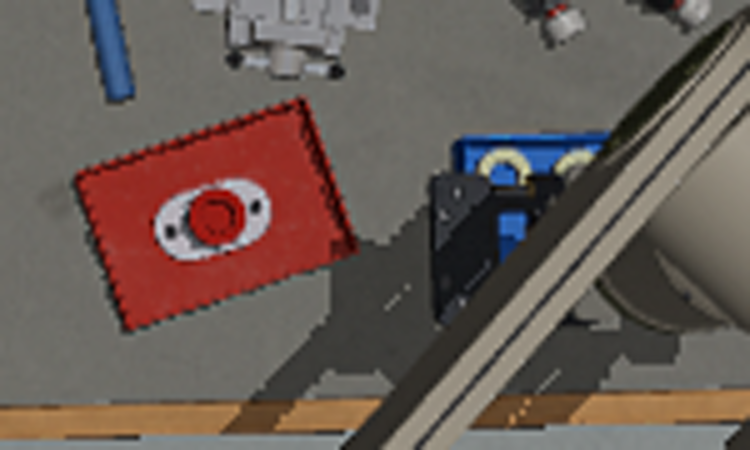

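Request:
arm_command([
  [[0,0.004,0.08,0,0,0,-1],[0,0.004,0.15,0,0,0,-1],[0,0.004,0.19,0,0,0,-1],[0,0.004,0.208,0,0,0,-1],[0,0.004,0.208,0,0,0,-1],[0,0.004,0.208,0,0,0,-0.14],[0,0.004,0.208,0,0,0,-0.14],[0,0.004,0.208,0,0,0,-0.14],[0,0.004,0.208,0,0,0,-0.14],[0,0.004,0.12,0,0,0,-0.14],[0,0.004,0.02,0,0,0,-0.14],[0,0.004,-0.08,0,0,0,-0.14],[0,0.3,-0.15,0,0,0,-0.14],[0,0.5,-0.15,0,0,0,-0.14],[0,0.5,-0.15,0,0,0,-0.14],[0,0.5,-0.15,0,0,0,-0.14],[0,0.5,-0.15,0,0,0,-0.14],[0,0.5,-0.15,0,0,0,-0.14],[0,0.5,-0.15,0,0,0,-0.14]],
])

```text
t: 28.75
eef_pos: [0.4309, -0.6098, 0.2132]
tcp_rot: [-0.001, 1.0, -0.002, -0.0]
contact_force: [0.6, -0.2, -0.7]
grip_width: 0.0398
```

Run:
```python
from g import *
rows()
from h import *
t=cap('top'); f=t['frame']
cv2.imwrite('pics/t13.png',cv2.resize(f[160:310,170:470],None,fx=2.6,fy=2.6,interpolation=cv2.INTER_CUBIC)[:,:790])
s=cap('scene')
cv2.imwrite('pics/s13.png',cv2.resize(s['frame'][180:330,140:440],None,fx=2.6,fy=2.6,interpolation=cv2.INTER_CUBIC))
# hub tops in chute: expected top centres
from g import chP
for x in (.099,.041,-.017):
    e=chP(x,.034); print(x,proj(t,e).round(1),proj(t,chP(x,0)).round(1))
P=cloud(t)
# hub detection by height above floor plane
from g import O,dirc,n
Q=P[175:230,215:330].reshape(-1,3); r=Q-O; xc=r@dirc; yc=r@np.array([-dirc[1],dirc[0],0])
h=(Q[:,2]-(.024+.466*(.128-xc)))*np.cos(np.radians(25)); 
k=(h>.028)&(h<.04)&(abs(yc)<.03)
xb=xc[k]-h[k]*np.sin(np.radians(25))
for a in (.099,.041,-.017):
    q=abs(xb-a)<.025; print(a,q.sum(),'x',np.median(xb[q]).round(4),'y',np.median(yc[k][q]).round(4),'h',np.median(h[k][q]).round(4))
```

```text
t 28.75 p [ 0.4309 -0.6098  0.2132] w 0.0398 F [ 0.6 -0.2 -0.7] j [-1.02  0.55  1.03  0.    1.56  0.55]
0.099 [224.2 196.6] [231.2 199.2]
0.041 [245.2 197.5] [251.9 200.1]
-0.017 [266.9 198.4] [273.4 201. ]
0.099 60 x 0.0933 y 0.0026 h 0.0349
0.041 77 x 0.0382 y 0.0029 h 0.033
-0.017 81 x -0.0192 y 0.0006 h 0.0336
```

View pics/t13.png

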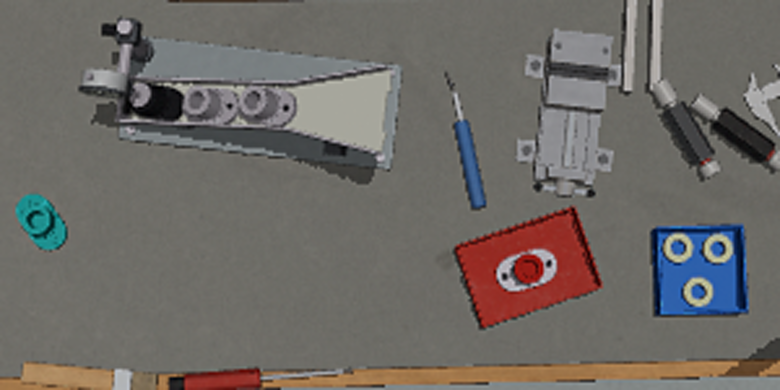

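View pics/s13.png

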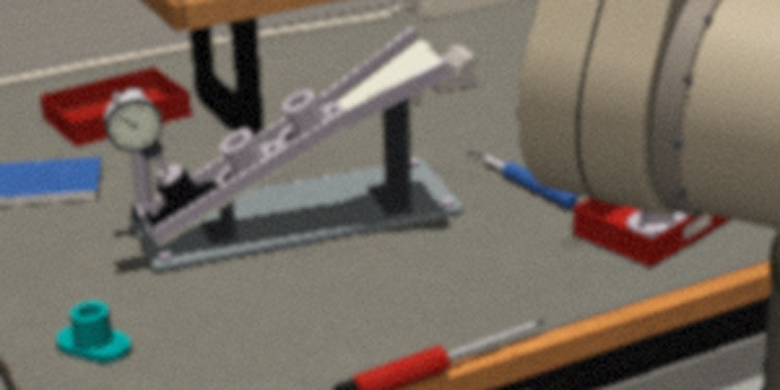

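```bash
python3 -c "
from rig import manip
print(manip.state()['joint_velocities'].round(3)); print(manip.finish_job())"
```

```text
[ 0.015 -0.03   0.019 -0.002  0.    -0.001]
the job is handed in; nothing more can be done
None
```

All five parts are sorted, and I handed the job in at about 29 s, well under the 115 s limit. It reported no verdict.

- **Chute:** I gripped the master by the hub and let it go tilted parallel to the floor near the upper end; it slid to the stop. The two steel bushes then queued behind it the same way. I released all three at x = −92 mm instead of −85, to clear the shelf edge.
- **Final chute check (depth):** The y offsets are all within 3 mm.

| Part | Measured x (mm) | Target x (mm) |
|---|---|---|
| master | 93 | 99 (±10) |
| bush in middle position | 38 | 41 (±12) |
| bush at the back | −19 | −17 (±14) |

- **Disagreement:** The master reads 6 mm short of nominal. The dial gauge partly hides its hub from the top camera, so I trust that reading least. The side view shows it at the stop.
- **Scrap bush and spacer:** The final top view shows the red-hub bush upright at the middle of the red tray near the bin. The spacer lies flat in the free half of the blue bin.
- **Not measured:** I checked lean angles, rest and the last two placings only by eye in the pictures. The largest contact force I saw at the end of a move was about 7 N. When I handed in, the arm was clear of everything, with joint speeds of 0.03 rad/s or less.

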